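# Touch-test the varnish on two drawer knobs

## Task

Varnished drawer knobs are drying in a row on the drying board. Test whether two of them are dry: rest the fingertips lightly on the crown of the ball-shaped knob for about a second, then do the same on the top of the wide, flat disc knob, and afterwards raise the hand a good hand's breadth above the knobs. Do not pick up, shift or tip any knob, and do not touch the other three, which are still wet.

Things in the scene. Friction and masses are not known exactly. Their poses are not given: they have to be found in the camera images.
- ball_knob: wooden drawer knob with a ball head: ball 36 mm across on a 19 mm neck and a 26 mm foot, 49 mm tall; the highest point, to be touched, is 49 mm above its origin on its axis. Hard, does not give: come down at 10 to 20 mm/s and stop at first contact; 1 to 15 N is a light touch. Loose, about 50 g, upright on the board. Origin at the centre of its underside, z up.
- disc_knob: wooden drawer knob with a low, wide, flat round head 48 mm across (its flat top 38 mm across) on a 20 mm neck and a 28 mm foot, 26 mm tall, the lowest and widest of the five; its top, to be touched, is 26 mm above its origin. Hard, does not give: come down at 10 to 20 mm/s and stop at first contact; 1 to 15 N is a light touch. Loose, about 50 g, upright on the board. Origin at the centre of its underside, z up.
- cone_knob: wooden drawer knob that widens upward like a cone from a 27 mm foot to 38 mm near its nearly flat top, 44 mm tall; wet, not to be touched. Loose, about 50 g, upright on the board. Origin at the centre of its underside, z up.
- turned_knob_a: ordinary turned wooden drawer knob, 34 mm across, 37 mm tall, with a narrow waist and a rounded head; wet, not to be touched. Loose, about 50 g, upright on the board. Origin at the centre of its underside, z up.
- turned_knob_b: a second turned knob, the same as turned_knob_a; wet, not to be touched. Loose, about 50 g, upright on the board. Origin at the centre of its underside, z up.
- drying_board: fixed plywood strip on two cleats, 80 mm (its x) by 420 mm (its y), top 22 mm above the bench; origin at the centre of its underside, on the bench. The five knobs stand on it in a row along its y axis, about 80 mm between centres, in any order.
Things that resemble listed ones, but are neither listed nor needed, are in the scene too. Leave any blue or turquoise look-alike of the ball_knob alone.

How it is judged:
On the way, in this order (a step that is already met when the one before it is completed fails the run):
1. the fingertips rest lightly (under 30 N) on the crown of the ball knob (contact force between the fingers and ball_knob between 0.3 and 30 N and z of the grasp point in the frame of ball_knob above 0.057 m and horizontal distance between the grasp point and ball_knob below 0.06 m), for 0.2 s.
2. then the fingertips rest lightly (under 30 N) on the top of the disc knob (contact force between the fingers and disc_knob between 0.3 and 30 N and z of the grasp point in the frame of disc_knob above 0.034 m and horizontal distance between the grasp point and disc_knob below 0.06 m), for 0.2 s.
At the end, for the whole second after the job is handed in: all five knobs stand upright (within 0.1 rad) and still, within 12 mm of where they began, and the point between the finger pads is more than 120 mm above the bench top (distance of each of ball_knob, disc_knob, cone_knob, turned_knob_a, turned_knob_b from where it was at the start of the episode below 0.012 m and angle between each of ball_knob, disc_knob, cone_knob, turned_knob_a, turned_knob_b's own z axis and vertical below 0.1 rad and linear speed of each of ball_knob, disc_knob, cone_knob, turned_knob_a, turned_knob_b below 0.02 m/s and height (world z) of the grasp point above 0.12 m); the robot touches nothing.
It fails at once if the hand or arm touches one of the three wet knobs (contact force between any of the fingers, the arm and cone_knob above 0.2 N or contact force between any of the fingers, the arm and turned_knob_a above 0.2 N or contact force between any of the fingers, the arm and turned_knob_b above 0.2 N).
It fails at once if the ball knob or the disc knob is struck hard (over 80 N) (contact force between any of the fingers, the arm and ball_knob above 80 N or contact force between any of the fingers, the arm and disc_knob above 80 N).
It fails at once if a knob is lifted, or shifted by more than 12 mm (distance of any of ball_knob, disc_knob, cone_knob, turned_knob_a, turned_knob_b from where it was at the start of the episode above 0.012 m).
It fails at once if a knob is tipped by more than 0.3 rad (angle between any of ball_knob, disc_knob, cone_knob, turned_knob_a, turned_knob_b's own z axis and vertical above 0.3 rad).
It also fails if it takes over 38 s, if anything falls off the work surface, if the arm or the gripper's body presses on something with over 40 N, if the wrist force passes 120 N, or if a joint passes its speed limit or range.

## Robot

A 6-joint arm with a two-finger parallel gripper is mounted at the origin on a cart in front of the work surface, level with it; the furniture and walls round the work are solid. World frame = base frame: x ahead of the robot, y to its left, z up, the work surface at z = 0. Lengths are in m, angles in rad, forces in N, time in s.
With the tool pointing down it reaches from about 0.35 to 0.85 m from the base axis. Payload 8.1 kg.
Tool frame: the origin (TCP) lies on the centre line of the jaws, within the pads' length; the fingertips stand 14 mm ahead of it and the grasp point (between the pads) lies 5 mm behind it; z points along the fingers, y is the line along which they close (so a half turn about z gives the same grasp; the last joint's range is limited). The gripper opens to 93 mm and grips with 3 to 60 N. Pads are 15 mm wide; open, the fingers measure 128 mm over their backs; the gripper's body (75 mm by 188 mm) begins 65 mm behind the grasp point.
Start: joints at [1.116, 0.13, 1.488, -0, 1.523, -0.085], TCP at [0.217, 0.559, 0.233] pointing down, gripper open.
Joint ranges: [-2.96, 2.96], [-0.89, 2.26], [0.02, 2.5], [-1.34, 4.48], [0, 2.73], [-2.66, 2.66]. Speed limits (rad/s): [2.39, 2.39, 2.79, 3.14, 3.14, 3.14].

## Interface

Orientations are given as a unit quaternion [w, x, y, z].
In Python, from rig import sensors, cams, ticket gives the robot as it stands.
- The arm moves only by the shell command python3 -m inch 'ROWS' [FORCE]. ROWS is JSON, a list of rows, each a list of 7 numbers: the shift along the tool's x, y, z each as a share of 4 cm, from -1 to 1, then the turn, a rotation vector about the tool's x, y, z each as a share of 0.1 rad, from -1 to 1, then the opening, from -1 (shut) to 1 (fully open), so that 0 is half open. In form: [[tx, ty, tz, wx, wy, wz, gripper], ...]. A call has 1 to 12 rows; each row shifts and turns the commanded pose from where the row before left it, along the tool's axes as they then stand; what a row does not reach is not made up. A row lasts 1/8 s, in which the tool goes at most 62.5 mm and 10.7 degrees, less where a joint would pass 70% of its speed; a pose out of reach is approached as far as the arm can. A call with a number of a shift or a turn outside -1 to 1 is refused whole. A call with a gripper value outside its range is refused whole. The fingers move at their own pace and stop on an object; FORCE is the grip in N (left out, the last holds). Time passes only in rows, so rows that do not move let the fingers close. It gives the time, the measured TCP pose, the force, the opening and the grip force at its end, in the units of the state.
- sensors.observe(): the state, without advancing time (a new reading comes with each control period).
- cams.capture(name): name is "scene" or "top"; returns a dict with "pixels" (400x640x3 uint8, red, green, blue), "K" (3x3 intrinsics, pixels), "origin" and "orientation" of the camera in the world. Camera axes: x right, y up, looking along -z (the intrinsics and any distortion apply to the point x, -y, -z); pixel columns grow to the right and rows downward; lengths in m; the calibration is good to about 2 mm. A picture is of the moment at which its call begins. There is no depth.
- ticket.sign_off(): hands the job in; it is judged then, once.
The state is a dict: "t": time; "q": joint angles; "joint_velocities": joint speeds; "tau": joint torques, N m; "position": TCP position; "tool_rot": TCP orientation; "ft_force": force on the tool from outside, world axes, zero at the start; "moment": the same for the moment, N m; "width": opening from 0.0 (shut) to 1.0 (fully open); "finger_force": force on a finger pad.
Only numpy, scipy, OpenCV 4.12 (cv2) and the standard library are available. Lean on these libraries where they do the work, as an engineer would, in place of code of your own. Each camera call takes 0.05 s, during which the arm holds its last target. There are 200 camera calls.

## Working session

There is one attempt and no reset: what is moved stays moved. The work goes in short steps, Python scripts to look and compute and a shell command to move; the robot and the scene stay as the last step left them, time stands still between calls to the robot, and variables do not carry over. Pictures are saved under pics/ and viewed, at most 10 in all, crops included, and the job is handed in when it is done.

```bash
mkdir -p pics; python3 - <<'E'
from rig import sensors, cams
import cv2, pickle
s=sensors.observe(); print(s)
for n in("scene","top"):
    c=cams.capture(n); pickle.dump(c,open(f'pics/{n}.pkl','wb'))
    cv2.imwrite(f'pics/{n}0.png',c['pixels'][:,:,::-1]); print(n,c['K'],c['origin'],c['orientation'],[k for k in c])
E
```

```text
{'t': 0.0, 'q': array([ 1.11556880e+00,  1.31132088e-01,  1.48929154e+00,  1.93778217e-05,
        1.52302732e+00, -8.53842050e-02]), 'joint_velocities': array([ 0.00122921,  0.00071246,  0.00084189, -0.00171488,  0.00184252,
        0.00054859]), 'tau': array([-8.89491657e-04, -5.59874761e+01, -4.91732454e+01,  7.68500171e-02,
        3.63441033e-02, -1.38189739e-04]), 'position': array([0.21659864, 0.55894045, 0.23159809]), 'tool_rot': array([-2.57431836e-04,  1.83869914e-01,  9.82950147e-01, -8.92822001e-04]), 'ft_force': array([-0.2969097 ,  0.64017045,  0.25966057]), 'moment': array([ 0.0245356 , -0.02432423, -0.01782929]), 'finger_force': 0.0, 'width': 0.9976788036056922}
scene [[495.02716719   0.         318.11347522]
 [  0.         495.02716719 202.77086961]
 [  0.           0.           1.        ]] [-0.00709262 -0.19894061  0.79284454] [ 0.79800253  0.27414056 -0.17160305 -0.50851874] ['pixels', 'K', 'origin', 'orientation']
top [[510.3483459    0.         321.50557176]
 [  0.         510.3483459  204.93809494]
 [  0.           0.           1.        ]] [0.4200863  0.06698543 1.15344144] [ 0.70710635  0.01557062 -0.03686458 -0.70597392] ['pixels', 'K', 'origin', 'orientation']
```

View pics/scene0.png

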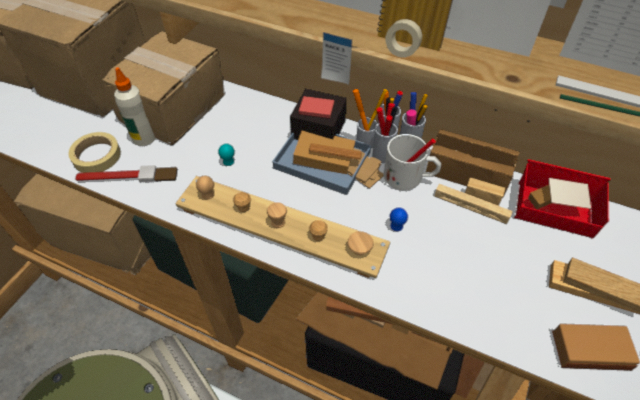

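View pics/top0.png

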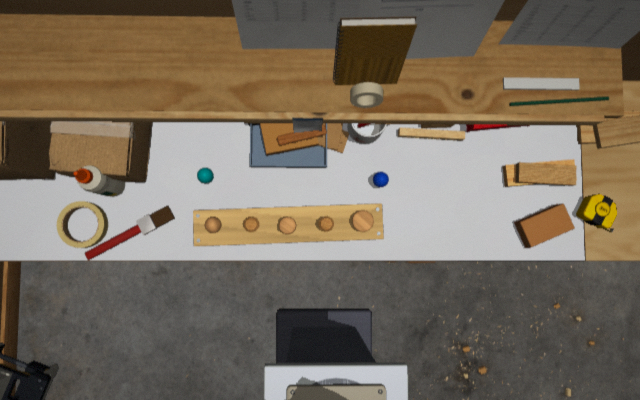

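The scene view shows the row on the board. The candidates, by scene pixel and top pixel:

| Item | Scene pixel | Top pixel |
|---|---|---|
| Ball, wooden | (205,185) | (212,225) |
| Turned knob | (242,200) | (251,224) |
| Cone | (277,212) | (287,225) |
| Turned knob | (318,229) | (326,224) |
| Wide disc | (361,242) | (362,220) |
| Turquoise look-alike (leave) | (227,153) | (205,175) |
| Blue look-alike (leave) | (399,217) | (380,179) |

My choice is the leftmost wooden knob for the ball and the rightmost for the disc. I'll check this in a close crop.

```bash
cat > h.py <<'E'
import numpy as np
from scipy.spatial.transform import Rotation as R
def ray(c,px):
    d=np.linalg.inv(c['K'])@[px[0],px[1],1.]; d=d*[1,-1,-1]
    w,x,y,z=c['orientation']; return np.array(c['origin']),R.from_quat([x,y,z,w]).apply(d)
def onplane(c,px,z):
    o,d=ray(c,px); return o+d*(z-o[2])/d[2]
def tri(c1,p1,c2,p2):
    A=[];b=[]
    M=np.zeros((3,3));v=np.zeros(3)
    for c,p in((c1,p1),(c2,p2)):
        o,d=ray(c,p);d/=np.linalg.norm(d);P=np.eye(3)-np.outer(d,d);M+=P;v+=P@o
    return np.linalg.solve(M,v)
E
python3 - <<'E'
import cv2,pickle,numpy as np
from h import *
S=pickle.load(open('pics/scene.pkl','rb'));T=pickle.load(open('pics/top.pkl','rb'))
a=cv2.resize(S['pixels'][165:275,170:395],None,fx=3.5,fy=3.5,interpolation=cv2.INTER_CUBIC)
b=cv2.resize(T['pixels'][200:250,188:388],None,fx=3.9,fy=3.9,interpolation=cv2.INTER_CUBIC)
w=min(a.shape[1],b.shape[1])
cv2.imwrite('pics/crop.png',np.vstack([a[:,:w],b[:,:w]])[:,:,::-1])
h=cv2.cvtColor(T['pixels'],cv2.COLOR_RGB2HSV)
for p in[(212,225),(251,224),(287,225),(326,224),(362,220),(235,240),(300,238)]: print(p,h[p[1],p[0]],T['pixels'][p[1],p[0]])
print(tri(S,(205,184),T,(212.5,225)),tri(S,(361,242),T,(362,220.5)))
for p,z in [((212.5,225),.053),((251,224),.05),((287.5,225.5),.06),((326,224),.05),((362.5,220.5),.046)]: print(onplane(T,p,z))
E
```

```text
(212, 225) [ 16 134 204] [204 153  97]
(251, 224) [ 16 158 179] [179 129  68]
(287, 225) [ 16 137 197] [197 147  91]
(326, 224) [ 16 159 180] [180 128  68]
(362, 220) [ 16 137 205] [205 153  95]
(235, 240) [ 19 127 189] [189 155  95]
(300, 238) [ 19 128 173] [173 142  86]
[0.45847326 0.26695086 0.05363413] [ 0.46945469 -0.05622869  0.04049388]
[0.45816281 0.26752486 0.053     ]
[0.46054694 0.18566696 0.05      ]
[0.45709636 0.10678283 0.06      ]
[0.46080482 0.02399304 0.05      ]
[ 0.4686997  -0.05569279  0.046     ]
```

View pics/crop.png

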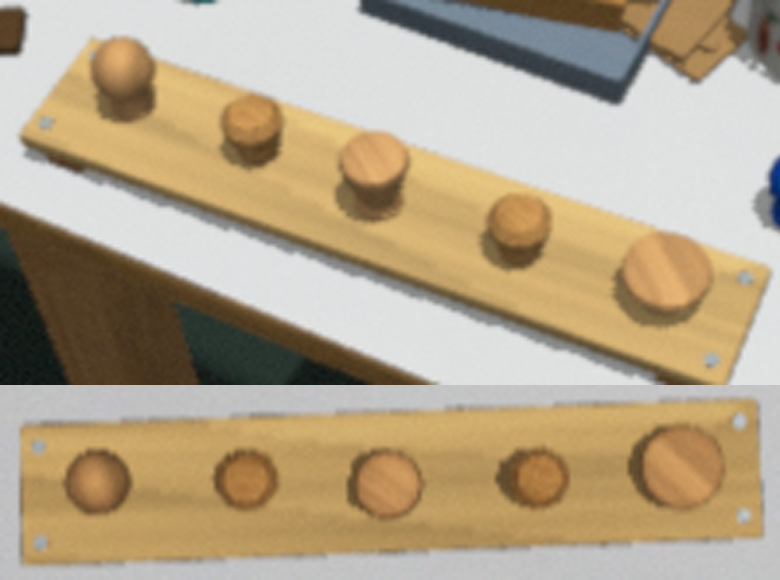

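The crop confirms the choice: the ball-headed knob is at the far left (crop 123,70) and the wide, low disc is at the far right (crop 667,272). The two turned knobs and the cone stand between them. Next I move above the ball knob and shut the fingers on the way.

```bash
python3 -m inch '[[-0.4,-0.2,0,0,0,0,-1],[-0.8,-0.45,0,0,0,0,-1],[-0.9,-0.5,0,0,0,0,-1],[-0.9,-0.5,0,0,0,0,-1],[-0.9,-0.5,0,0,0,0,-1],[-0.9,-0.5,0,0,0,0,-1],[-0.9,-0.5,0,0,0,0,-1],[-0.9,-0.5,0,0,0,0,-1],[-0.8,-0.45,0,0,0,0,-1],[-0.5,-0.3,0,0,0,0,-1],[-0.29,-0.13,0,0,0,0,-1],[0,0,0,0,0,0,-1]]' 10
cat >> h.py <<'E'
def go(s,target):
    w,x,y,z=s['tool_rot'];r=R.from_quat([x,y,z,w])
    print('t',s['t'],'pos',s['position'],'tool z',r.as_matrix()[:,2],'F',s['ft_force'],'w',s['width'])
    print('rows units total',r.inv().apply(np.array(target)-s['position'])/.04)
E
python3 - <<'E'
from h import *; from rig import sensors
go(sensors.observe(),[.459,.2665,.105])
E
```

```text
t: 1.6
position: [0.4571, 0.2713, 0.2325]
tool_rot: [-0.0, 0.185, 0.983, -0.0]
ft_force: [0.5, 0.1, -1.0]
width: 0.007
finger_force: 0.0
t 1.6 pos [0.45711062 0.27134711 0.23253749] tool z [-1.84799741e-04 -9.73455426e-05 -9.99999978e-01] F [ 0.51031436  0.05901683 -0.95063971] w 0.006610660617747588
rows units total [-0.08841277 -0.09528477  3.18844014]
```

```bash
python3 -m inch '[[-0.05,-0.05,0.4,0,0,0,-1],[-0.04,-0.05,0.7,0,0,0,-1],[0,0,0.8,0,0,0,-1],[0,0,0.7,0,0,0,-1],[0,0,0.35,0,0,0,-1],[0,0,0.1,0,0,0,-1],[0,0,0,0,0,0,-1]]'
python3 - <<'E'
from h import *; from rig import sensors,cams
import cv2
go(sensors.observe(),[.459,.2665,.085])
S=cams.capture('scene')['pixels'];T=cams.capture('top')['pixels']
a=cv2.resize(S[60:260,120:420],None,fx=1.5,fy=1.5);b=cv2.resize(T[130:290,130:430],None,fx=1.5,fy=1.5)
cv2.imwrite('pics/near1.png',np.vstack([a,b])[:,:,::-1])
E
```

```text
t: 2.48
position: [0.459, 0.2674, 0.1112]
tool_rot: [0.0, 0.184, 0.983, 0.0]
ft_force: [0.3, 0.1, -0.4]
width: 0.005
finger_force: 0.0
t 2.475 pos [0.45896237 0.26742922 0.11117941] tool z [ 6.82230261e-04  3.37264020e-04 -9.99999710e-01] F [ 0.27776988  0.1054479  -0.40282231] w 0.00491074696553413
rows units total [-0.00892879 -0.02169047  0.6544778 ]
```

View pics/near1.png

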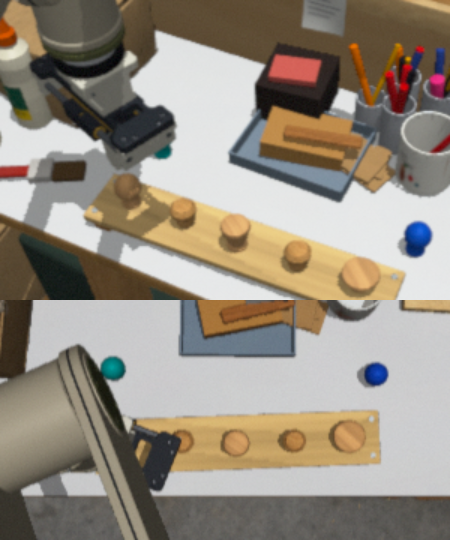

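The scene view shows the hand low over the ball knob (ball at crop 127,187), with the fingertips just above it. The top view is blocked by the arm. I'll look closer and mark where the tip should be.

```bash
python3 - <<'E'
from h import *; from rig import cams
import cv2
c=cams.capture('scene')
def proj(c,p):
    w,x,y,z=c['orientation'];d=R.from_quat([x,y,z,w]).inv().apply(np.array(p)-c['origin']);u=c['K']@(d*[1,-1,-1]);return u[:2]/u[2]
for p in([.459,.2674,.097],[.459,.2665,.071],[.459,.2674,.116]): print(proj(c,p))
cv2.imwrite('pics/near2.png',cv2.resize(c['pixels'][120:220,150:270],None,fx=5,fy=5,interpolation=cv2.INTER_CUBIC)[:,:,::-1])
E
```

```text
[200.36428072 168.93959116]
[203.37224302 178.1033087 ]
[198.38111763 162.09631883]
```

View pics/near2.png

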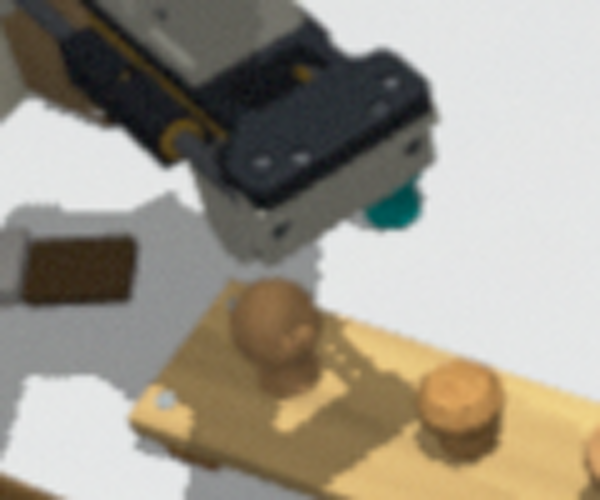

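The crop shows the body's corner hiding the fingers, and the projected tip (crop 252,245) sits right over the ball (crop 275,320). I'll descend slowly.

```bash
python3 -m inch '[[0,-0.02,0.08,0,0,0,-1],[0,0,0.1,0,0,0,-1],[0,0,0.1,0,0,0,-1],[0,0,0.1,0,0,0,-1],[0,0,0.05,0,0,0,-1],[0,0,0.04,0,0,0,-1],[0,0,0,0,0,0,-1]]'
python3 -m inch '[[0,0,0.045,0,0,0,-1],[0,0,0.045,0,0,0,-1]]'
```

```text
t: 3.5
position: [0.4584, 0.2663, 0.0917]
tool_rot: [-0.0, 0.184, 0.983, -0.0]
ft_force: [-0.5, 0.5, -0.2]
width: 0.004
finger_force: 0.0
t: 3.75
position: [0.4585, 0.2663, 0.0882]
tool_rot: [0.0, 0.184, 0.983, 0.0]
ft_force: [0.4, 0.1, -1.2]
width: 0.006
finger_force: 0.0
```

```bash
python3 -m inch '[[0,0,0.04,0,0,0,-1]]'; python3 -m inch '[[0,0,0.04,0,0,0,-1]]'
```

```text
t: 3.88
position: [0.4584, 0.2663, 0.0865]
tool_rot: [-0.0, 0.184, 0.983, -0.0]
ft_force: [0.1, -0.3, -0.2]
width: 0.006
finger_force: 0.0
t: 4.0
position: [0.4584, 0.2663, 0.0849]
tool_rot: [-0.0, 0.184, 0.983, -0.0]
ft_force: [0.3, -0.5, 3.7]
width: 0.006
finger_force: 1.6
```

The fingers are in contact at 3.7 N. I'll hold for about a second.

```bash
python3 -m inch '[[0,0,0,0,0,0,-1],[0,0,0,0,0,0,-1]]';python3 -m inch '[[0,0,0,0,0,0,-1],[0,0,0,0,0,0,-1],[0,0,0,0,0,0,-1],[0,0,0,0,0,0,-1],[0,0,0,0,0,0,-1],[0,0,0,0,0,0,-1]]'
```

```text
t: 4.25
position: [0.4585, 0.2663, 0.0851]
tool_rot: [0.0, 0.184, 0.983, 0.0]
ft_force: [0.1, -0.3, 0.5]
width: 0.008
finger_force: 0.3
t: 5.0
position: [0.4584, 0.2663, 0.085]
tool_rot: [-0.0, 0.184, 0.983, -0.0]
ft_force: [-0.4, 0.2, 0.4]
width: 0.004
finger_force: 0.4
```

The force has settled at about 0.5 N, which is marginal. I'll add a few tenths of a millimetre.

```bash
python3 -m inch '[[0,0,0.015,0,0,0,-1],[0,0,0,0,0,0,-1],[0,0,0,0,0,0,-1]]'
```

```text
t: 5.38
position: [0.4587, 0.2664, 0.0848]
tool_rot: [0.0, 0.184, 0.983, 0.0]
ft_force: [-1.5, 0.0, 5.6]
width: 0.008
finger_force: 2.6
```

```bash
python3 -m inch '[[0,0,0,0,0,0,-1],[0,0,0,0,0,0,-1],[0,0,0,0,0,0,-1],[0,0,0,0,0,0,-1],[0,0,0,0,0,0,-1],[0,0,0,0,0,0,-1]]'; python3 -m inch '[[0,0,-0.1,0,0,0,-1],[0,0,-0.4,0,0,0,-1],[0,0,-0.7,0,0,0,-1],[0,0,-0.7,0,0,0,-1],[0,0,-0.4,0,0,0,-1],[0,0,-0.1,0,0,0,-1],[0,0,0,0,0,0,-1]]'
python3 - <<'E'
from h import *; from rig import sensors
go(sensors.observe(),[.468,-.0565,.18])
E
```

```text
t: 6.12
position: [0.4587, 0.2664, 0.0848]
tool_rot: [0.0, 0.184, 0.983, 0.0]
ft_force: [-1.3, -0.6, 5.7]
width: 0.005
finger_force: 2.6
t: 7.0
position: [0.4582, 0.2662, 0.1799]
tool_rot: [-0.0, 0.184, 0.983, -0.0]
ft_force: [-0.1, 0.7, 0.4]
width: 0.009
finger_force: 0.0
t 7.0 pos [0.4581784  0.26619487 0.17992687] tool z [-5.88768164e-04 -2.76209476e-04 -9.99999789e-01] F [-0.13806034  0.69592136  0.38450027] w 0.009331914982558677
rows units total [-3.14494281e+00 -7.43317660e+00  2.55421456e-04]
```

The ball held a steady 5.7 N. Now I cross to the disc at a TCP height of 0.18.

```bash
python3 -m inch '[[-0.15,-0.35,0,0,0,0,-1],[-0.3,-0.7,0,0,0,0,-1],[-0.35,-0.83,0,0,0,0,-1],[-0.35,-0.83,0,0,0,0,-1],[-0.35,-0.83,0,0,0,0,-1],[-0.35,-0.83,0,0,0,0,-1],[-0.35,-0.83,0,0,0,0,-1],[-0.34,-0.8,0,0,0,0,-1],[-0.3,-0.7,0,0,0,0,-1],[-0.2,-0.5,0,0,0,0,-1],[-0.1,-0.23,0,0,0,0,-1],[0,0,0,0,0,0,-1]]'
python3 - <<'E'
from h import *; from rig import sensors
go(sensors.observe(),[.468,-.0565,.085])
E
```

```text
t: 8.5
position: [0.4676, -0.0567, 0.1799]
tool_rot: [-0.001, 0.184, 0.983, 0.0]
ft_force: [-0.5, 1.2, 0.5]
width: 0.004
finger_force: 0.0
t 8.5 pos [ 0.46761526 -0.05668238  0.17987181] tool z [-1.00459160e-03  2.71263261e-04 -9.99999459e-01] F [-0.50025326  1.20943429  0.51455585] w 0.003833097699572285
rows units total [-0.00976385  0.0080019   2.37178554]
```

```bash
python3 -m inch '[[0,0,0.3,0,0,0,-1],[0,0,0.6,0,0,0,-1],[0,0,0.7,0,0,0,-1],[0,0,0.5,0,0,0,-1],[0,0,0.2,0,0,0,-1],[0,0,0.07,0,0,0,-1],[0,0,0,0,0,0,-1]]'
python3 - <<'E'
from h import *; from rig import sensors,cams
import cv2
go(sensors.observe(),[.468,-.0565,.062])
c=cams.capture('scene')['pixels'];t=cams.capture('top')['pixels']
a=cv2.resize(c[150:280,170:430],None,fx=2.3,fy=2.3,interpolation=cv2.INTER_CUBIC);b=cv2.resize(t[160:280,170:430],None,fx=2.3,fy=2.3,interpolation=cv2.INTER_CUBIC)
cv2.imwrite('pics/near3.png',np.vstack([a,b])[:,:,::-1])
E
```

```text
t: 9.38
position: [0.4685, -0.056, 0.0861]
tool_rot: [0.0, 0.184, 0.983, 0.0]
ft_force: [0.2, 0.2, 0.6]
width: 0.005
finger_force: 0.0
t 9.375 pos [ 0.4685111  -0.05603522  0.08612627] tool z [ 7.46228981e-04 -1.33578593e-04 -9.99999713e-01] F [0.15351738 0.24833536 0.55900335] w 0.004911372989728895
rows units total [ 0.00816909 -0.01553639  0.60314858]
```

View pics/near3.png

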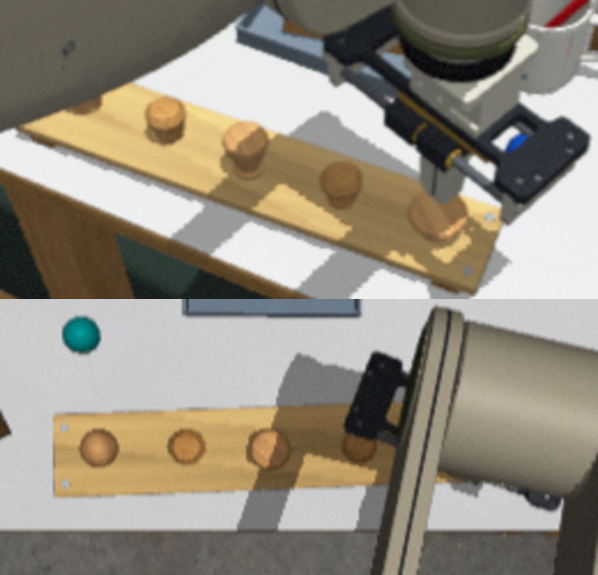

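The fingertips are right over the disc (crop 438,205), the ball knob still stands in place (lower crop 98,447), and the wet knobs are clear. I'll descend slowly.

```bash
python3 -m inch '[[0,0,0.08,0,0,0,-1],[0,0,0.1,0,0,0,-1],[0,0,0.1,0,0,0,-1],[0,0,0.08,0,0,0,-1],[0,0,0.05,0,0,0,-1],[0,0,0.04,0,0,0,-1],[0,0,0,0,0,0,-1]]'
python3 -m inch '[[0,0,0.04,0,0,0,-1]]'; python3 -m inch '[[0,0,0.04,0,0,0,-1]]'
```

```text
t: 10.35
position: [0.4681, -0.0562, 0.0676]
tool_rot: [-0.0, 0.184, 0.983, -0.0]
ft_force: [-0.3, 0.5, -0.6]
width: 0.007
finger_force: 0.0
t: 10.48
position: [0.4683, -0.0562, 0.0662]
tool_rot: [0.0, 0.184, 0.983, -0.0]
ft_force: [-0.0, 0.4, -0.2]
width: 0.003
finger_force: 0.0
t: 10.6
position: [0.4682, -0.0562, 0.0644]
tool_rot: [0.0, 0.184, 0.983, -0.0]
ft_force: [0.2, -0.0, -0.1]
width: 0.001
finger_force: 0.0
```

```bash
python3 -m inch '[[0,0,0.035,0,0,0,-1]]'; python3 -m inch '[[0,0,0.035,0,0,0,-1]]'
```

```text
t: 10.72
position: [0.4681, -0.0562, 0.0629]
tool_rot: [-0.0, 0.184, 0.983, -0.0]
ft_force: [0.5, -0.5, 0.1]
width: 0.003
finger_force: 0.0
t: 10.85
position: [0.4683, -0.0563, 0.0622]
tool_rot: [0.0, 0.184, 0.983, -0.0]
ft_force: [-6.7, 1.4, 16.5]
width: 0.006
finger_force: 8.0
```

```bash
python3 -m inch '[[0,0,-0.008,0,0,0,-1],[0,0,0,0,0,0,-1]]'
```

```text
t: 11.1
position: [0.4682, -0.0562, 0.0623]
tool_rot: [0.0, 0.184, 0.983, 0.0]
ft_force: [-2.3, 0.6, 6.2]
width: 0.005
finger_force: 2.9
```

The disc is at a steady 6 N. I'll hold for about a second, then raise.

```bash
python3 -m inch '[[0,0,0,0,0,0,-1],[0,0,0,0,0,0,-1],[0,0,0,0,0,0,-1],[0,0,0,0,0,0,-1],[0,0,0,0,0,0,-1],[0,0,0,0,0,0,-1]]'; python3 -m inch '[[0,0,-0.1,0,0,0,-1],[0,0,-0.4,0,0,0,-1],[0,0,-0.7,0,0,0,-1],[0,0,-0.8,0,0,0,-1],[0,0,-0.8,0,0,0,-1],[0,0,-0.8,0,0,0,-1],[0,0,-0.5,0,0,0,-1],[0,0,-0.2,0,0,0,-1],[0,0,0,0,0,0,-1],[0,0,0,0,0,0,-1]]'
python3 - <<'E'
from rig import cams
import cv2
c=cams.capture('scene')['pixels']
cv2.imwrite('pics/end.png',cv2.resize(c[150:280,170:430],None,fx=2.3,fy=2.3)[:,:,::-1])
E
```

```text
t: 11.85
position: [0.4682, -0.0562, 0.0623]
tool_rot: [0.0, 0.184, 0.983, -0.0]
ft_force: [-1.2, 0.7, 5.4]
width: 0.008
finger_force: 2.8
t: 13.1
position: [0.4676, -0.0561, 0.2329]
tool_rot: [-0.001, 0.184, 0.983, 0.0]
ft_force: [0.4, -0.2, -0.5]
width: 0.002
finger_force: 0.0
```

View pics/end.png

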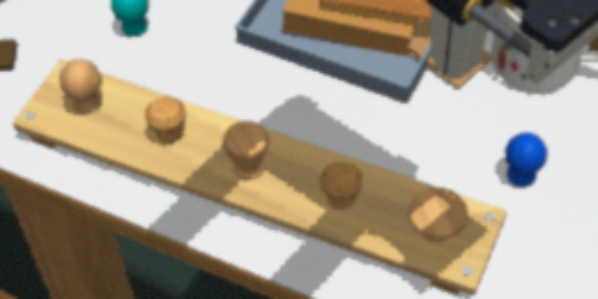

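All five knobs stand upright in their original places (ball at crop 82,80, disc at 438,213), and the hand is clear above them.

```bash
python3 -c "
from rig import ticket; print(ticket.sign_off())"
```

```text
the job is handed in; nothing more can be done
None
```

I rested the fingertips on the ball knob and then the disc knob for about a second each, at a steady 5–6 N with a brief 16.5 N reading at first contact on the disc. All five knobs still stand where they were, the hand is raised to about 0.23 m, and the job is handed in; the sign-off gave no verdict.

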